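# Shut down and cover the sharpening machine

## Robot

A 6-joint arm with a two-finger parallel gripper is mounted at the origin on the work surface. World frame = base frame: x ahead of the robot, y to its left, z up, the work surface at z = 0. Lengths are in m, angles in degrees, forces in N, time in s.
With the tool pointing down it reaches from about 0.375 to 0.75 m from the base axis. Payload 9 kg.
Tool frame: the origin (TCP) lies where the fingers leave the gripper's body, on its centre line; the fingertips stand 73 mm ahead of it and the grasp point (between the pads) lies 54 mm ahead of it (robot.tip_reach is the distance from the TCP to the fingertips, in m); z points along the fingers, y is the line along which they close (so a half turn about z gives the same grasp; the last joint's range is limited). The gripper opens to 85 mm and grips with 20 to 120 N. Pads are 22 mm wide; open, the fingers measure 114 mm over their backs; the gripper's body (76 mm by 85 mm) begins 54 mm behind the grasp point. The pads swing forward as they close: fully open they stand 13 mm farther back than shut.
Start: joints at [50.552, 5.964, 5.575, 89.605, 0, 77.527], TCP at [0.272, 0.535, 0.304] pointing down, gripper open.
Joint ranges: [-171.21, 171.21], [-48.23, 106.86], [-62.78, 66.21], [-105.2, 120.99], [-86.42, 89.51], [-180, 180]. Speed limits (degrees/s): [127.2, 127.2, 147.25, 180, 180, 180].

## Interface

Orientations are given as [roll, pitch, yaw] about the fixed x, y, z axes, in that order (R = Rz(yaw) Ry(pitch) Rx(roll)).
In Python, from plant import robot gives the robot as it stands. Calls block until the motion is done:
- robot.move_pose(position, orientation): joint-space move of the TCP to a pose.
- robot.line_to(position, vel=0.15, rotation=None, guard=None): straight line of the TCP; rotation=None keeps the orientation; vel is the mean speed in m/s. With guard (N) it stops when the force on the tool has changed by that much, and returns True; else False.
- robot.goto_joints(angles): joint-space move.
- robot.set_gripper(opening): finger opening in m; the grip force is fixed at half the most; returns when the fingers have stopped.
- robot.pause(seconds).
- robot.ik(position, orientation): joint angles nearest the present ones, or None.
- robot.observe(): the state.
- robot.grab_frame(name): name is "scene" or "side" or "wrist"; returns the picture (480x640x3 uint8, blue, green, red); there is no depth.
- robot.get_calibration(name): a dict with "vertical_fov" (degrees; the focal length in pixels is half the picture's height over the tangent of half this angle, whatever the lens; pixels are square), "cx", "cy" (the principal point, pixels), "rvec" (rotation vector, rad) and "tvec" (3), from world to camera coordinates, as OpenCV has them. Camera axes: x right, y down, z forward; pixel columns grow to the right and rows downward; lengths in m; the calibration is good to about 2 mm. The wrist camera is an equidistant fisheye: a pixel r from the principal point sees the ray r / f radians off the axis. A picture is of the moment at which its call begins: read the wrist's pose just before it. get_calibration takes no time and is no camera call; for the wrist camera it gives the pose at the moment of the call.
A pose or a line that the arm cannot do raises robot.IKError and nothing moves.
- robot.job_done(): hands the job in; it is judged then, once.
The state is a dict: "time": time; "q": joint angles; "qvel": joint speeds; "joint_torque": joint torques, N m; "tool_pos": TCP position; "tcp_rot": TCP orientation; "ft_force": force on the tool from outside, world axes, zero at the start; "torque": the same for the moment, N m; "gripper_width": finger opening in m; "gripper_force": force on a finger pad.
Only numpy, scipy, OpenCV 4.12 (cv2) and the standard library are available. Lean on these libraries where they do the work, as an engineer would, in place of code of your own. Each camera call takes 0.05 s, during which the arm holds its last target. There are 200 camera calls.

## Task

Put the bench sharpening machine away: first switch it off by pushing its round push button right in, then lift the white dressing stone off the disc and put it in the plywood tray. Next wind the tool rest down by turning the handwheel clockwise (seen from above) until the rib on the wheel points at the fixed index rib on the deck, and last swing the cover over and press it fully shut past its catch. Leave the bowl, the oil can, the wood blank and the gouge where they are.

Things in the scene. Friction and masses are not known exactly. Their poses are not given: they have to be found in the camera images.
- machine: Grey fixed bench machine 250 (x) x 385 (y) mm. Origin: table level under the centre of its square well (230 x 230 outside, walls 10, rim z 150) holding the flat abrasive disc (170 across, top z 115). The deck beside it (y +115 to +260, z 100) carries the handwheel at (35, 195) and push button at (-75, 200). Cover hinged along the well's -y side. Axes as the world's at yaw 0; mm.
- power_button_top (a point): Centre of the top of the round push button, black, 34 mm across, in an aluminium collar on the deck; pushed straight down.
- power_button (a joint): Travel of the push button in m: 0 out, 0.006 fully in (about 5 N); it springs back. It counts as pushed beyond 0.0045.
- stone: White dressing stone, a loose block 70 (x) by 26 (y) by 30 mm high, 0.13 kg, lying on the disc within the well, with its top 5 mm under the well's rim. Origin: centre of its underside; x along its length.
- tray: Open plywood tray on the table, 200 (x) by 140 (y) by 32 mm, walls and floor 4 to 5 mm thick, loose, 0.9 kg. Origin: centre of its underside.
- handwheel_grip (a point): Point on the upright axis of the aluminium handwheel, at mid height of its rim. The wheel is round, 62 mm across, 22 mm high (machine z 136 to 158); the deck is 47 mm below this point. Grip it across and turn, in several grasps.
- handwheel (a joint): Angle of the handwheel in rad; grows clockwise seen from above, range 0 to 5.2. The wheel rib points at the deck's index rib at 4.2. Turning clockwise lowers the steel tool rest over the disc by 6 mm per rad.
- handwheel_rib (a point): Outer end, on top, of the raised black radial rib (28 x 7 mm) of the handwheel, 30 mm from the wheel's axis; it turns with the wheel.
- index (a point): Top of the fixed index rib, a small steel ridge on the deck 18 mm high, 43 mm from the wheel's axis towards the machine's +y.
- cover_hinge (a point): Middle of the cover's hinge line, which runs along the machine's x at the well's -y side, at z 150. The cover is a flat grey plate 230 x 230 mm and 8 mm thick; its underside passes through this line. It opens up and over towards the machine's -y.
- cover_edge (a point): Middle of the cover's free edge, on its outer (upper) face, 225 mm from the hinge; moves with the cover. A small dark lip reaches 14 mm beyond.
- cover (a joint): Angle of the cover in rad: 0 fully shut on the well's rim, 1.57 upright, up to 2.0 leaning back. A stiff hinge keeps it where it is left. Near 0.06 a spring catch under the free edge stops it; pressing on with 10 to 15 N near the free edge snaps it past, to 0.
- bowl: Turned wooden bowl, 90 mm across, 45 mm high, a bystander. Origin: centre of its underside.
- oil_can: Aluminium can, 60 mm across, 120 mm high, a bystander. Origin: centre of its underside.
- blank: Dark wood blank 70 x 70 x 50 mm, a bystander. Origin: centre of its underside.
- gouge: Turning gouge lying on the table, 28 mm thick wooden handle 190 mm long and steel blade, 365 mm in all, a bystander. Origin: underside of the ferrule; x towards the blade.
Mind the look-alikes: they are no part of the job. Leave any red look-alike of the stone alone. Of the things shaped like the tray, the plywood one is meant.

How it is judged:
By the outcome, as a careful person would: the job done as asked, in the order asked, and still so for the second after the job is handed in, with the robot touching nothing.
It also fails if it takes over 72 s, if anything falls off the work surface, if the arm or the gripper's body presses on something with over 40 N, if the wrist force passes 120 N, or if a joint passes its speed limit or range.

## Working session

There is one attempt and no reset: what is moved stays moved. The work goes in short steps, each a Python script; the robot and the scene stay as the last script left them, time stands still between calls to the robot, and variables do not carry over. Pictures are saved under pics/ and viewed, at most 10 in all, crops included, and the job is handed in when it is done.

```bash
ls; mkdir -p pics
python3 - <<'E'
from plant import robot
import cv2,json
for n in("scene","side","wrist"):
    c=robot.get_calibration(n);print(n,c)
    cv2.imwrite(f"pics/{n}0.png",robot.grab_frame(n))
print(robot.observe())
E
```

```text
pics
scene {'vertical_fov': 54.60376635598653, 'cx': 321.2938211840344, 'cy': 245.28176485739746, 'rvec': array([ 1.64222817,  1.54441231, -0.89298325]), 'tvec': array([-0.09097328, -0.15065704,  1.83173667])}
side {'vertical_fov': 56.23710133950791, 'cx': 316.006130032874, 'cy': 228.84021105697997, 'rvec': array([ 2.17905039, -0.4531359 ,  0.24224457]), 'tvec': array([-0.4377359 ,  0.24184922,  1.06668584])}
wrist {'vertical_fov': 65.70646984690485, 'cx': 322.80105721801505, 'cy': 232.00753489558463, 'rvec': array([-2.43835604, -1.49393233, -0.23791392]), 'tvec': array([-0.59963952, -0.04178827,  0.38144851])}
{'time': 0.15, 'q': array([5.05536451e+01, 5.99068412e+00, 5.53766484e+00, 8.96052057e+01,
       1.15656883e-03, 7.75251832e+01]), 'qvel': array([-0.06718085, -0.18810933,  0.19418119,  0.04624657, -0.0137093 ,
        0.01077851]), 'joint_torque': array([ 4.36404487e-03, -5.57357919e+01,  5.04006100e+01,  1.25683853e-02,
       -2.11276783e-04, -2.02590329e-06]), 'tool_pos': array([0.2720117 , 0.53459439, 0.30330525]), 'tcp_rot': array([-1.79943399e+02, -1.37064651e-02,  1.53028455e+02]), 'ft_force': array([-0.17079244, -0.65945262,  0.19421287]), 'torque': array([-0.04855117,  0.03477398,  0.01274085]), 'gripper_force': 0.0, 'gripper_width': 0.08535350390688186}
```

View pics/scene0.png

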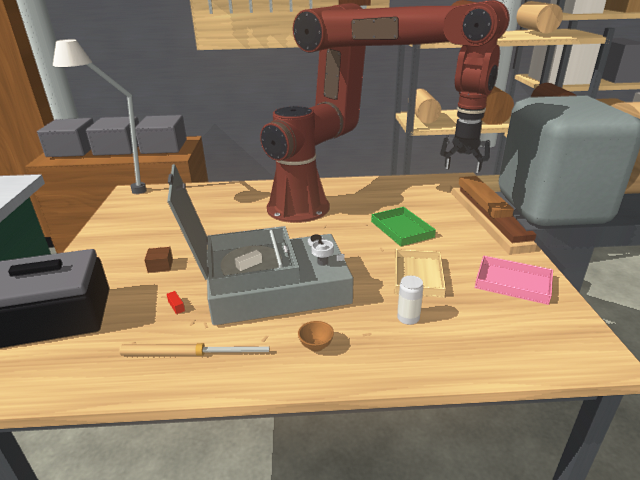

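View pics/side0.png

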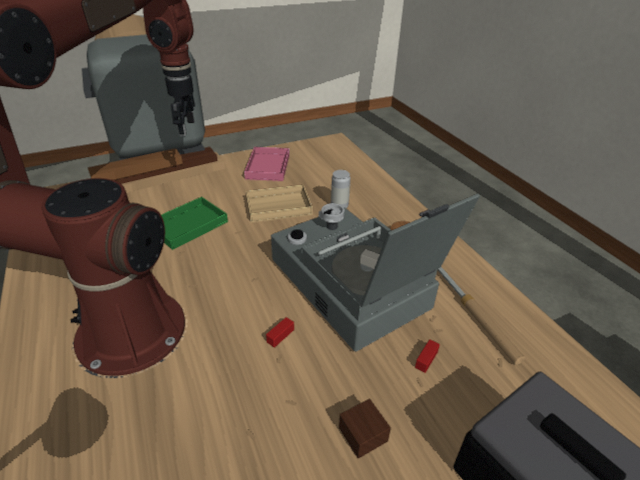

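The scene view shows the stone (248,260), the handwheel (321,247) and the cover's free edge (175,172). There are three tray shapes: plywood (420,273), green (403,226) and pink (515,279). The only red blocks are at (175,302) in the scene view and at (280,332) and (427,355) in the side view. In the side view the button is at (297,237), the wheel at (333,212) and the stone at (370,260). The white block on the disc and the plywood-coloured tray fit the description. I'll enlarge to confirm.

```bash
cat > h.py <<'E'
import numpy as np, cv2
from plant import robot
def ray(name,uv,c=None):
    c=c or robot.get_calibration(name); R=cv2.Rodrigues(np.array(c["rvec"]))[0]
    f=240/np.tan(np.radians(c["vertical_fov"]/2)); d=np.array([uv[0]-c["cx"],uv[1]-c["cy"]])/f
    if name=="wrist":
        r=np.hypot(*d); v=np.array([*(d/max(r,1e-9)*np.sin(r)),np.cos(r)])
    else: v=np.array([*d,1.])
    return -R.T@np.array(c["tvec"]), R.T@v
def onz(name,uv,z,c=None):
    o,v=ray(name,uv,c); return o+v*(z-o[2])/v[2]
def tri(*rays):
    A=np.zeros((3,3));b=np.zeros(3)
    for o,v in rays:
        v=v/np.linalg.norm(v);P=np.eye(3)-np.outer(v,v);A+=P;b+=P@o
    return np.linalg.solve(A,b)
E
python3 - <<'E'
from h import *
for n,u,z in(("side",(297,234),.112),("side",(333,210),.158),("side",(370,258),.145),("scene",(321,244),.158),("scene",(248,258),.145),("scene",(420,270),.03),("side",(280,203),.03)):
    print(n,u,onz(n,u,z).round(3))
a=cv2.imread("pics/scene0.png")[160:330,160:460];b=cv2.imread("pics/side0.png")[160:360,230:490]
a=cv2.resize(a,(780,442)[::1],interpolation=3)
cv2.imwrite("pics/c1.png",a);cv2.imwrite("pics/c2.png",cv2.resize(b,(780,600),interpolation=3))
E
```

```text
side (297, 234) [0.449 0.061 0.112]
side (333, 210) [0.555 0.065 0.158]
side (370, 258) [ 0.558 -0.134  0.145]
scene (321, 244) [0.554 0.065 0.158]
scene (248, 258) [ 0.589 -0.133  0.145]
scene (420, 270) [0.516 0.36  0.03 ]
side (280, 203) [0.498 0.335 0.03 ]
```

View pics/c2.png

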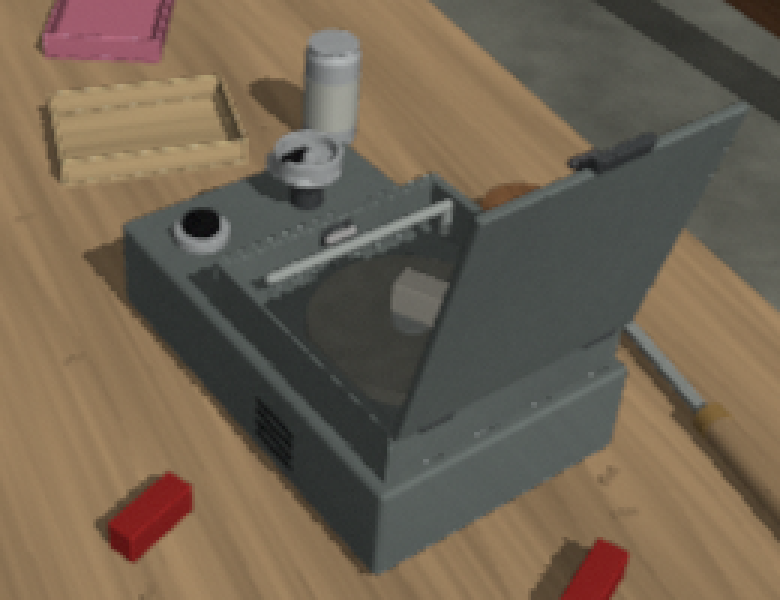

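The crop confirms it: the white stone lies on the disc at full-frame (370,260), clear of the tool rest bar. The plywood tray is at (280,203). The wheel rib (black) is at (328,212) and the button at (297,235). Now a close wrist view from above.

Run:
```python
from h import *
for y in (-180,180,90,0,-90):
  print(y,robot.ik([.50,-.02,.40],[180,0,y]))
q0=robot.observe()["q"]
robot.move_pose([.50,-.02,.42],[180,0,90])
c=robot.get_calibration("wrist");cv2.imwrite("pics/w1.png",robot.grab_frame("wrist"))
import pickle;pickle.dump(c,open("w1.pkl","wb"))
print(robot.observe()["time"],robot.observe()["q"],ray("wrist",(320,240),c))
```

```text
-180 [-17.30092215  -8.71236209   1.23253465  99.94489674   0.
 -17.30092215]
180 [-17.30092215  -8.71236209   1.23253465  99.94489674   0.
 -17.30092215]
90 [-17.30092215  -8.71236209   1.23253465  99.94489674   0.
  72.69907785]
0 [-17.30092215  -8.71236209   1.23253465  99.94489674   0.
 162.69907785]
-90 [ -17.30092215   -8.71236209    1.23253465   99.94489674    0.
 -107.30092215]
2.3833 [-1.72220366e+01 -7.77243769e+00  4.22368355e+00  1.02014226e+02
  3.69960740e-03  7.27001727e+01] (array([0.50116926, 0.06086012, 0.49104472]), array([-0.00727565, -0.33357029, -0.94269715]))
```

View pics/w1.png

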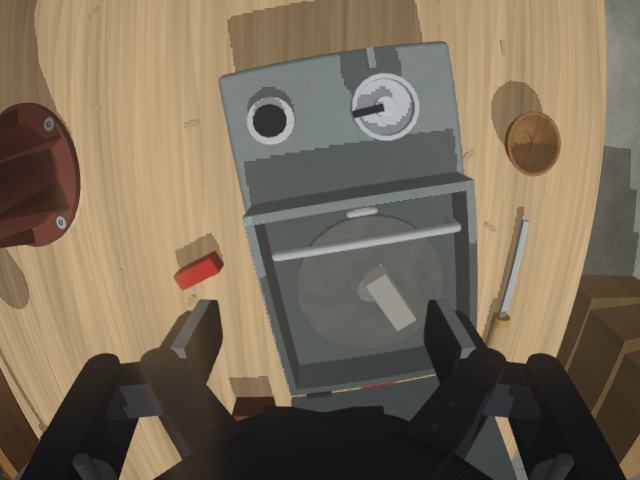

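The wrist view shows the button (270,121), the wheel (386,106) with its rib end at (355,113), the index (371,57), the stone at (390,297) with its long axis tilted, and the tool rest bar from (272,257) to (460,227). Next I measure by masks.

Run:
```python
from h import *
import pickle
c=pickle.load(open("w1.pkl","rb"));im=cv2.imread("pics/w1.png");g=im.max(2).astype(int);hsv=cv2.cvtColor(im,cv2.COLOR_BGR2HSV)
def blob(mask,x0,y0,x1,y1):
    m=np.zeros_like(mask,dtype=np.uint8);m[y0:y1,x0:x1]=mask[y0:y1,x0:x1]*255
    cs=cv2.findContours(m,0,2)[0];k=max(cs,key=cv2.contourArea);return k
b=blob(g<50,245,95,295,147);(u,v),r=cv2.minEnclosingCircle(b)
side=cv2.imread("pics/side0.png");sb=blob(side.max(2)<50,285,225,310,243)
sbc=cv2.fitEllipse(sb)[0];print("btn px",u,v,r,sbc)
B=tri(ray("wrist",(u,v),c),ray("side",sbc));print("B",B,onz("wrist",(u,v),.115,c),cv2.contourArea(b))
w=blob(g>125,345,65,425,145);wc,wr=cv2.minEnclosingCircle(w);we=cv2.fitEllipse(cv2.convexHull(w));print("wheel",wc,wr,we)
W=onz("wrist",we[0],.158,c);print("W",W)
rb=blob(g<60,345,95,386,125);rc=rb[:,0].mean(0);e=rb[:,0][rb[:,0,0]<=rb[:,0,0].min()+1].mean(0)
print("rib",e,rc,onz("wrist",e,.160,c),onz("wrist",rc,.160,c))
I=onz("wrist",(371,57),.118,c);print("idx",I,I-W, np.linalg.norm((I-W)[:2]))
s=blob((g>125)&(hsv[...,1]<40),355,255,425,340);
print("stone raw",cv2.minAreaRect(s))
P=np.array([onz("wrist",p,.145,c)[:2] for p in s[:,0].astype(float)],np.float32)*1000
print("stone world",cv2.minAreaRect(P))
rm=[onz("wrist",p,.150,c).round(4) for p in((243,215),(474,178),(272,257),(460,227),(292,398))];print(rm)
print([onz("wrist",p,.1,c).round(4) for p in((220,77),(447,42))])
```

```text
btn px 273.30596923828125 118.1119384765625 15.010104179382324 (296.59344482421875, 233.86166381835938)
B [0.44924709 0.05802201 0.11381621] [0.45164108 0.05695275 0.115     ] 93.0
wheel (384.5, 103.0) 54.81113815307617 ((395.2269592285156, 103.32081604003906), (69.99067687988281, 157.6293182373047), 75.65975189208984)
W [0.56562384 0.07155105 0.158     ]
rib [353.6 113.6] [368.36111111 110.25      ] [0.52824547 0.06111193 0.16      ] [0.54126574 0.06439889 0.16      ]
idx [0.54860939 0.11911101 0.118     ] [-0.01701445  0.04755996 -0.04      ] 0.050511790362008716
stone raw ((390.4783020019531, 302.6990051269531), (56.25120162963867, 24.411720275878906), 55.61965560913086)
stone world ((574.9398193359375, -134.0587615966797), (25.714969635009766, 69.83589172363281), 34.79231643676758)
[array([ 0.4241, -0.0343,  0.15  ]), array([0.6496, 0.0042, 0.15  ]), array([ 0.4507, -0.0779,  0.15  ]), array([ 0.6396, -0.0463,  0.15  ]), array([ 0.4633, -0.2674,  0.15  ])]
[array([0.393 , 0.1036, 0.1   ]), array([0.6334, 0.1449, 0.1   ])]
```

Run:
```python
from h import *
print(robot.tip_reach)
robot.set_gripper(0)
B=[.449,.057]
robot.move_pose([*B,.235],[180,0,99.7])
f0=robot.observe()["ft_force"]
hit=robot.line_to([*B,.196],vel=.12,guard=4)
z=.196
while z>.172 and not hit:
    z-=.002;hit=robot.line_to([*B,z],vel=.03,guard=12)
    o=robot.observe();print(round(z,3),o["tool_pos"].round(4),(o["ft_force"]-f0).round(1),hit)
    if (o["ft_force"]-f0)[2]>14: break
robot.pause(.2);o=robot.observe();print(o["tool_pos"],o["ft_force"]-f0,o["time"])
robot.line_to([*B,.26],vel=.15)
robot.set_gripper(.07)
cv2.imwrite("pics/w2.png",robot.grab_frame("wrist"))
```

```text
0.0726
[0.44910607 0.05676934 0.19533511] [-0.457652   -0.85426888  0.33903763] 4.5667
```

Run:
```python
from h import *
robot.set_gripper(0)
B=[.449,.057]
robot.line_to([*B,.194],vel=.12);robot.pause(.1)
f0=robot.observe()["ft_force"]
z=.194
while z>.174:
    z-=.001;robot.line_to([*B,z],vel=.03)
    o=robot.observe();f=(o["ft_force"]-f0)[2];print(round(z,3),o["tool_pos"][2].round(4),f.round(1))
    if f>12: break
robot.pause(.2);o=robot.observe();print(o["tool_pos"],o["ft_force"]-f0,o["time"])
robot.line_to([*B,.26],vel=.15)
robot.set_gripper(.07)
```

```text
0.193 0.1936 1.3
0.192 0.1922 2.6
0.191 0.1911 4.3
0.19 0.1901 4.3
0.189 0.1891 4.0
0.188 0.1886 8.5
0.187 0.1884 16.1
[0.44918559 0.0569944  0.18843579] [-1.02871073  0.36889615 17.36751107] 9.2833
```

Run:
```python
from h import *
S=[.5749,-.1341]
robot.move_pose([*S,.27],[180,0,124.8])
robot.line_to([*S,.194],vel=.12)
robot.set_gripper(0.0);o=robot.observe();print(o["gripper_width"],o["gripper_force"],o["tool_pos"],o["ft_force"])
robot.line_to([*S,.33],vel=.15)
robot.move_pose([.50,.28,.33],[180,0,90])
o=robot.observe();print(o["gripper_width"],o["time"])
import pickle
c=robot.get_calibration("wrist");cv2.imwrite("pics/w3.png",robot.grab_frame("wrist"));pickle.dump(c,open("w3.pkl","wb"))
```

```text
0.02505194807912093 60.270066261291504 [ 0.57525993 -0.13433078  0.19480747] [-0.37819611 -0.40952836  5.41920233]
0.024715322691448938 15.3667
```

View pics/w3.png

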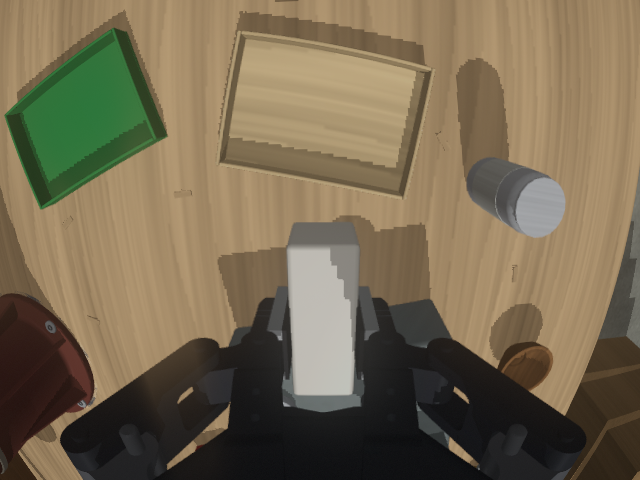

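The stone is held, with its white block at (322,310). The plywood tray's rim corners are (239,32), (432,70), (404,197) and (221,162). The can at (538,207) is well clear. I place the stone lengthwise.

Run:
```python
from h import *
import pickle
c=pickle.load(open("w3.pkl","rb"))
P=np.array([onz("wrist",p,.032,c)[:2] for p in((239,32),(432,70),(404,197),(221,162))]);T=P.mean(0)
d=P[1]-P[0]+P[2]-P[3];yaw=np.degrees(np.arctan2(d[1],d[0]))
print(P,T,yaw,np.linalg.norm(d)/2,np.linalg.norm(P[1]-P[2]))
can=onz("wrist",(540,207),.12,c);print("can",can)
robot.move_pose([*T,.2],[180,0,180+yaw])
robot.line_to([*T,.0865],vel=.12)
robot.set_gripper(.045);robot.pause(.1)
robot.line_to([*T,.28],vel=.2)
robot.set_gripper(.085)
W=np.array([.5579,.0696])
robot.move_pose([W[0]-.0,W[1]-.09,.36],[180,0,90])
print(robot.observe()["time"],robot.observe()["ft_force"])
c=robot.get_calibration("wrist");im=robot.grab_frame("wrist");pickle.dump(c,open("w4.pkl","wb"));cv2.imwrite("pics/w4.png",im)
a=robot.grab_frame("side")[140:260,230:390];cv2.imwrite("pics/p4.png",np.hstack([im[:480,100:580],cv2.resize(a,(320,240)).repeat(2,0)]))
```

```text
[[0.41922249 0.44522563]
 [0.61039128 0.4074285 ]
 [0.5853902  0.27569275]
 [0.39776648 0.31303282]] [0.50319261 0.36034492] -11.219542730046937 0.19308635741269503 0.13408714445858713
can [0.69277034 0.28974311 0.12      ]
21.1333 [0.47584535 0.79778166 0.24877692]
```

View pics/p4.png

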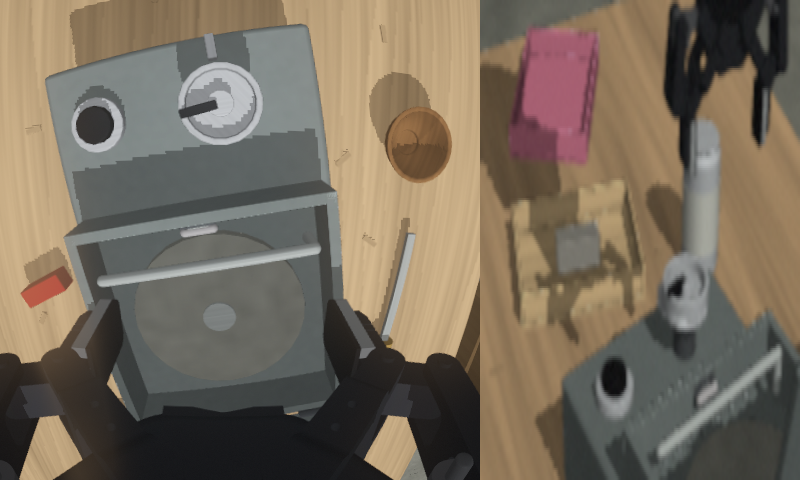

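The stone lies in the plywood tray (578,247 in the side crop). In full-frame wrist coordinates the wheel centre is (321,103), the rib end (280,111) and the index (311,46).

```bash
cat >> h.py <<'E'
O=np.array([.5563,-.1285]);YAW=np.radians(9.7)
def wheel(im,c,guess):
    """wheel centre (circle on grey picture) and rib direction, deg, from dark rib pixels"""
    g=cv2.medianBlur(cv2.cvtColor(im,cv2.COLOR_BGR2GRAY),5);x,y=guess
    h=cv2.HoughCircles(g[y-60:y+60,x-60:x+60],cv2.HOUGH_GRADIENT,1,200,param1=100,param2=15,minRadius=35,maxRadius=48)
    u,v,r=h[0,0]+[x-60,y-60,0]; W=onz("wrist",(u,v),.158,c)[:2]
    m=(im.max(2)<60).astype(np.uint8); k=np.zeros_like(m);cv2.circle(k,(int(u),int(v)),int(r-2),1,-1)
    ys,xs=np.nonzero(m*k); P=np.array([onz("wrist",p,.160,c)[:2] for p in zip(xs,ys)])
    l=cv2.fitLine((P*1000).astype(np.float32),2,0,.01,.01).ravel();d=l[:2]*np.sign(l[:2]@(P.mean(0)-W))
    return W,np.degrees(np.arctan2(d[1],d[0])),np.degrees(np.arctan2(*(P.mean(0)-W)[::-1])),(u,v,r),len(P)
E
python3 - <<'E'
from h import *
import pickle
c=pickle.load(open("w4.pkl","rb"));im=cv2.imread("pics/w4.png")
print(wheel(im,c,(321,103)))
I=onz("wrist",(311,46),.118,c);W=onz("wrist",(321,103),.158,c);print("I",I,"W",W,np.degrees(np.arctan2(*(I-W)[1::-1])))
a,b=[onz("wrist",p,.15,c)[:2] for p in((165,237),(437,190))];print("rim yaw",np.degrees(np.arctan2(*(b-a)[::-1])),np.linalg.norm(b-a),(a+b)/2)
E
```

```text
(array([0.55662313, 0.06813209]), np.float64(-165.47104767016734), np.float64(-165.08031014214893), (np.float64(319.5), np.float64(103.5), np.float64(41.599998474121094)), 135)
I [0.54925335 0.11832112 0.118     ] W [0.55770316 0.06849914 0.158     ] 99.62577583498039
rim yaw 10.049396944095438 0.2286334912409249 [ 0.53729894 -0.01663253]
```

Run:
```python
from h import *
import pickle
W=[.5572,.0688]
robot.move_pose([*W,.27],[180,0,155])
robot.line_to([*W,.203],vel=.12)
robot.set_gripper(0);o=robot.observe();print(o["gripper_width"],o["tool_pos"],o["q"],o["ft_force"],o["time"])
q=o["q"].copy();q[5]+=95;robot.goto_joints(q);robot.pause(.15)
o=robot.observe();print(o["q"],o["ft_force"],o["torque"],o["gripper_width"],o["time"])
robot.set_gripper(.085)
robot.line_to([*W,.27],vel=.15)
robot.move_pose([.5579,-.0204,.36],[180,0,90])
c=robot.get_calibration("wrist");im=robot.grab_frame("wrist");pickle.dump(c,open("w5.pkl","wb"));cv2.imwrite("pics/w5.png",im)
cv2.imwrite("pics/c5.png",cv2.resize(im[20:220,160:420],(780,600),interpolation=2))
print(wheel(im,c,(321,103)),robot.observe()["time"])
```

```text
0.06108658930914892 [0.55752244 0.06822096 0.20489438] [ -6.32142383  -0.54194634 -11.40807054  79.03748545  -0.10115376
  18.69145322] [-3.59492304 -3.29223398  8.97679795] 23.225
[ -6.35573142  -0.58576059 -11.44884815  79.38217987  -0.26515369
 113.69853817] [-15.73300792  -6.47415135   7.06698862] [-1.06849824  3.71562207 -0.0163035 ] 0.060878918141463866 24.8417
(array([0.55504098, 0.06900599]), np.float64(98.59554464910634), np.float64(95.1302166423635), (np.float64(317.5), np.float64(101.5), np.float64(39.400001525878906)), 117) 26.5333
```

View pics/c5.png

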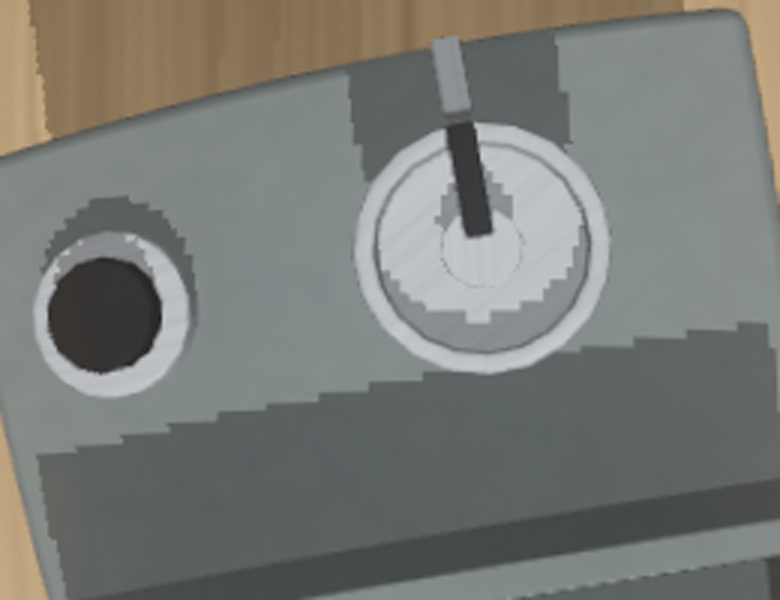

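The rib (468,180 in the crop) points at the index (450,75), about 1° off. Next is the cover: find its angle by triangulating the lip, then check reach.

```bash
cat >> h.py <<'E'
YAW=np.radians(9.9);uy=np.array([-np.sin(YAW),np.cos(YAW)]);H=np.array([*(O-.115*uy),.15])
def tcp(th,r,off=.0):
    y=r*np.cos(th)-(.008+off)*np.sin(th)-.011*np.sin(min(th,1.57)); z=r*np.sin(th)+(.008+off)*np.cos(th)
    return [*(H[:2]+y*uy),.15+z+.0726]
E
python3 - <<'E'
from h import *
robot.line_to([.5579,-.0204,.46],vel=.2)
L={}
for n in("scene","side"):
    im=robot.grab_frame(n);cv2.imwrite(f"pics/{n}6.png",im);L[n]=im
# dark lip pixels
for n,(x0,y0,x1,y1) in {"scene":(160,160,185,185),"side":(412,195,460,225)}.items():
    m=L[n][y0:y1,x0:x1].max(2)<55;ys,xs=np.nonzero(m);L[n]=(xs.mean()+x0,ys.mean()+y0);print(n,L[n],m.sum())
p=tri(ray("scene",L["scene"]),ray("side",L["side"]));d=p-H;print(p,d[:2]@uy,d[2],np.arctan2(d[2],d[:2]@uy),np.hypot(d[2],d[:2]@uy))
robot_q=robot.observe()["q"]
for th in (2.3,2.0,1.7,1.2,.6,.06,0): print(th,np.round(tcp(th,.195),3),robot.ik(tcp(th,.195),[180,0,99.9]) is not None)
for z in(.45,.5):print(robot.ik([.6,-.36,z],[180,0,99.9]))
E
```

```text
scene (np.float64(171.0), np.float64(179.5)) 2
side (np.float64(431.92857142857144), np.float64(213.58928571428572)) 56
[ 0.573919   -0.2976244   0.37317603] -0.05463523778377016 0.22317602630251035 1.8108822994448046 0.22976628979001226
2.3 [ 0.601 -0.386  0.363] True
2.0 [ 0.593 -0.34   0.397] True
1.7 [ 0.584 -0.285  0.415] True
1.2 [ 0.567 -0.19   0.407] True
0.6 [ 0.55  -0.094  0.339] True
0.06 [ 0.543 -0.051  0.242] True
0 [ 0.543 -0.05   0.231] True
[-41.63762658  35.03815191  56.8846922  111.84654029   0.
  38.46237342]
None
```

Run:
```python
from h import *
ux=np.array([uy[1],-uy[0]]);D=[180,0,99.9]
def loc(x,y,z): return [*(H[:2]+x*ux+y*uy),z]
pts=[loc(-.17,-.14,.44),loc(0,-.115,.405)]
print([robot.ik(p,D) is not None for p in pts])
robot.set_gripper(0)
robot.move_pose(loc(-.17,.10,.44),D)
robot.line_to(pts[0],vel=.25)
robot.line_to(pts[1],vel=.2);robot.pause(.1)
f0=robot.observe()["ft_force"];print(f0,robot.observe()["time"])
for th in np.arange(1.95,1.2,-.1):
    robot.line_to(tcp(th,.195),vel=.15);o=robot.observe();print(th.round(2),(o["ft_force"]-f0).round(1),round(o["time"],2))
    if np.linalg.norm(o["ft_force"]-f0)>30: break
cv2.imwrite("pics/side7.png",robot.grab_frame("side"))
```

```text
[True, True]
[-0.52019225  0.11335488  0.26687954] 31.1917
1.95 [0.6 0.6 0.1] 31.51
1.85 [-0.  -0.5 -1.3] 31.79
1.75 [ 0.9 -1.  -0.2] 32.08
1.65 [ 1.3  0.3 -0.2] 32.36
1.55 [ 0.7 -1.2  0.3] 32.64
1.45 [ 0.9 -1.4 -0.7] 32.92
1.35 [0.3 0.2 0.1] 33.21
1.25 [ 0.1 -0.5 -0.3] 33.49
```

View pics/side7.png

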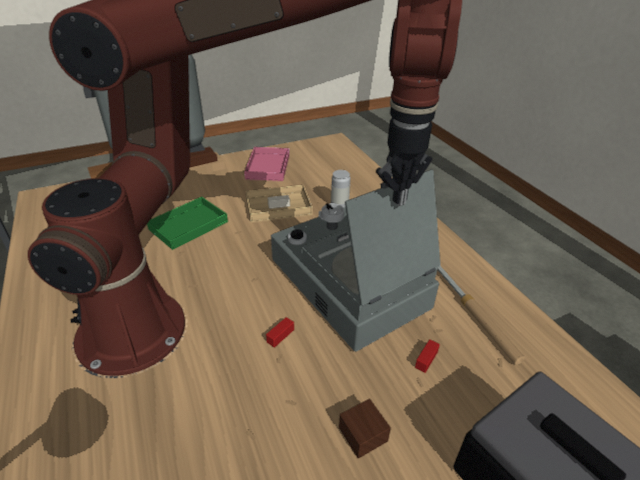

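The cover is swinging up and over, with the fingertips at (402,200) on its outer face. I continue down and press.

Run:
```python
from h import *
f0=np.array([-.5,.1,.3])
for th in np.arange(1.15,.1,-.1):
    robot.line_to(tcp(th,.195),vel=.15);o=robot.observe();f=o["ft_force"]-f0
    if np.linalg.norm(f)>30: print("stop",th,f);break
print(th,f.round(1),o["tool_pos"])
x,y,z=tcp(.09,.2);robot.line_to([x,y,z],vel=.1)
while z>.218:
    z-=.0015;robot.line_to([x,y,z],vel=.05);o=robot.observe();f=(o["ft_force"]-f0)[2]
    print(round(z,4),o["tool_pos"][2].round(4),f.round(1))
    if f>28 : break
robot.pause(.3);o=robot.observe();print(o["tool_pos"],o["ft_force"],o["time"])
```

```text
0.14999999999999902 [ 1. -0. -0.] [ 0.54316622 -0.05471225  0.2597356 ]
0.247 0.2473 -0.1
0.2455 0.2455 -0.1
0.244 0.2443 2.5
0.2425 0.2439 11.3
0.241 0.2423 8.7
0.2395 0.2401 4.6
0.238 0.238 2.1
0.2365 0.2361 0.0
0.235 0.2347 -0.3
0.2335 0.2334 -0.7
0.232 0.2319 0.1
0.2305 0.2312 5.1
0.229 0.231 15.0
0.2275 0.2309 25.1
0.226 0.2307 34.5
[ 0.54241781 -0.04720919  0.23076574] [-13.99606122   4.57239407  34.38464616] 40.9917
```

Run:
```python
from h import *
p=robot.observe()["tool_pos"]
robot.line_to([p[0],p[1],.38],vel=.2);robot.pause(.3)
im=robot.grab_frame("wrist");s=robot.grab_frame("side")[140:380,230:490]
cv2.imwrite("pics/p8.png",np.hstack([cv2.resize(im,(400,300)),cv2.resize(s,(325,300))]))
c=robot.get_calibration("wrist")
print(robot.observe()["time"],robot.observe()["ft_force"])
```

```text
42.3083 [ 0.03288771  0.95132929 -0.47593147]
```

View pics/p8.png

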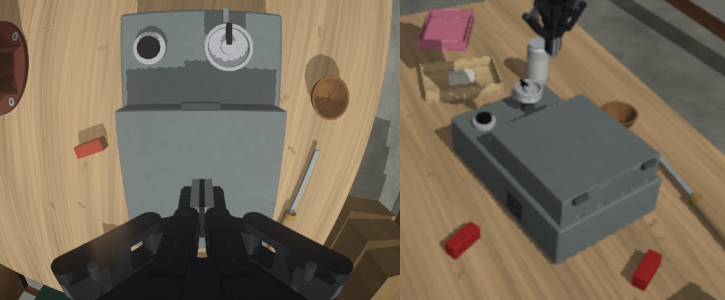

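The cover lies flat and shut (200,150 wrist), the rib still points at the index (227,25), and the stone is in the tray (460,77 side). Handing in.

```bash
python3 -c "
from plant import robot
print(robot.job_done())"
```

```text
the job is handed in; nothing more can be done
None
```

I handed the job in at about 42 s: button pushed in about 6 mm to its stop, stone in the plywood tray, wheel rib about 1° off the index, cover snapped shut past its catch; the bystanders were not touched.

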